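Open the tall bead jar and park its lid in the tray

TASK

Unscrew the lid of the tall jar in the wooden rack, anticlockwise and over several grasps until its thread is really free, then lift it off and set it down gently, flat and right way up, in the steel tray. The jar must stay down in its pocket, and everything else must be left where it is.

Things in the scene. Friction and masses are not known exactly. Their poses are not given: they have to be found in the camera images.
- jar: The tall square glass jar of beads: the one of three jars in the rack that stands 32 mm higher. Body 58 x 58 mm, 92 mm high to its flat shoulder; above, a round neck 40 mm across, 26 mm high, with a raised right-hand thread. Loose in a square pocket, which keeps it from turning. 0.42 to 0.84 kg. Origin: centre of its underside; z up.
- jar_mouth (a point): Centre of the tall jar's rim, 118 mm above its underside; it is hidden under the lid at first.
- lid: The tall jar's round ribbed aluminium screw lid: 55 mm across, 27 mm high, 45 g, open below, the walls of its skirt 2.5 mm. Origin: on its axis at the skirt's lower edge, which is 2 mm above the jar's shoulder when screwed home. Unscrews anticlockwise from above, rising 6.5 mm a turn. Hand-loose: under 0.1 N m. Let go part way, it stays there on the thread.
- lid_top (a point): Centre of the lid's top face, 27 mm above the lid's origin. The thread lets go after roughly one and a half to one and three quarter turns; exactly how much is not known. Pulled while the thread holds, the lid brings the whole jar up with it (4.5 to 9 N) after about 1 mm of play; once free it comes up with its own 0.5 N, plus some rubbing if held off centre.
- rack: Wooden block with three square pockets in a row along its y axis, at y = -85, 0 and 85 mm; fixed to the table. 92 x 268 x 40 mm; pocket floors 12 mm above the table, 28 mm deep, 60 mm wide. It holds the tall jar and two short ones in any order. Origin: centre of its underside.
- tray: Shallow empty square steel tray, 170 x 170 x 18 mm, walls 4 mm, inner floor 4 mm above the table; fixed to the table. Origin: centre of its underside; x and y along its sides.
- short_jar_a: A short closed jar in the rack, 58 x 58 mm, top of its lid 89 mm above its underside. Bystander. Origin: centre of its underside.
- short_jar_b: The other short closed jar in the rack, just like the first. Bystander.
- amber_bottle: Small brown glass bottle, 42 mm across, 115 mm high, behind the rack. Bystander. Origin: centre of its underside.
- led_candle: White candle lamp, 55 mm across, 101 mm high, behind the rack. Bystander. Origin: centre of its underside.
- scissors: Scissors with black handles lying in front of the rack, 205 mm long, 12 mm high. Bystander. Origin: near the pivot.
- iced_coffee: Clear cup of iced coffee with dome and straw, 92 mm across, 193 mm high, behind the tray. Bystander. Origin: centre of its underside.
- clay_rose: Small clay rose, 50 mm across, 25 mm high, in front of the tray. Bystander. Origin: centre of its underside.
There are look-alikes about, which are no part of the job. There is more than one size of the lid; the one meant has the size given above.

How it is judged:
By the outcome, as a careful person would: the job done as asked, in the order asked, and still so for the second after the job is handed in, with the robot touching nothing.
It also fails if it takes over 72 s, if anything falls off the work surface, if the arm or the gripper's body presses on something with over 40 N, if the wrist force passes 120 N, or if a joint passes its speed limit or range.

ROBOT

A 7-joint arm with a two-finger parallel gripper is mounted at the origin on the work surface. World frame = base frame: x ahead of the robot, y to its left, z up, the work surface at z = 0. Lengths are in m, angles in rad, forces in N, time in s.
With the tool pointing down it reaches from about 0.425 to 0.925 m from the base axis. Payload 6.8 kg.
Tool frame: the origin (TCP) lies at the centre of the arm's flange, where the gripper is bolted on; the fingertips stand 173 mm ahead of it and the grasp point (between the pads) lies 155 mm ahead of it (finger_overhang is the distance from the TCP to the fingertips, in m); y points along the fingers, z is the direction in which the jaws open and shut, and the axes are right-handed (so a half turn about y gives the same grasp; the last joint's range is limited). The gripper opens to 85 mm and grips with 20 to 120 N. Pads are 22 mm wide; open, the fingers measure 114 mm over their backs; the gripper's body (76 mm by 85 mm) begins 54 mm behind the grasp point. The pads swing forward as they close: fully open they stand 13 mm farther back than shut.
Start: joints at [-1.37, 0.477, 0.022, 1.555, -0.011, 1.109, -0.083], TCP at [0.205, 0.643, 0.405] pointing down, gripper open.
Joint ranges: [-2.96, 2.96], [-0.34, 2.1], [-1.41, 1.46], [0.24, 2.44], [-1.37, 4.51], [0.17, 1.92], [-2.96, 2.96]. Speed limits (rad/s): [2.39, 2.39, 3.14, 3.14, 3.14, 3.14, 3.14].

INTERFACE

Orientations are given as a rotation vector (axis times angle).
In Python, from bench import get_obs, grab_frame, hand_in, finger_overhang gives the robot as it stands. The module is installed in compiled form; this text tells all that it offers.
- The arm moves only by the shell command python3 -m jog 'ROWS' [FORCE]. ROWS is JSON, a list of rows, each a list of 3 entries, a list of its own where there are three numbers: the shift along the tool's x, y, z in cm, then the turn about the tool's y in rad, then the gripper command: -1 is fully open, 1 is shut, values between are in proportion. In form: [[[x, y, z], twist, gripper], ...]. A call has 1 to 10 rows; each row is the pose to reach, as a shift and turn from the pose commanded when the call began, along the tool's axes at that moment; what a row does not reach only later rows make up. A row lasts 1/8 s, in which the tool goes at most 62.5 mm and 10.7 degrees, less where a joint would pass 70% of its speed; a pose out of reach is approached as far as the arm can. A call with a gripper value outside its range is refused whole. The fingers move at their own pace and stop on an object; FORCE is the grip in N (left out, the last holds). Time passes only in rows, so rows that repeat a pose let the fingers close. It gives the time, the measured TCP pose, the force and the opening at its end, in the units of the state.
- get_obs(): the state, without advancing time (a new reading comes with each control period).
- grab_frame(name): name is "scene" or "side" or "wrist"; returns a dict with "image" (384x512x3 uint8, blue, green, red), "fx", "fy", "cx", "cy" (pixels), "origin" and "rotation" of the camera in the world. Camera axes: x right, y up, looking along -z (the intrinsics and any distortion apply to the point x, -y, -z); pixel columns grow to the right and rows downward; lengths in m; the calibration is good to about 2 mm. A picture is of the moment at which its call begins. There is no depth.
- hand_in(): hands the job in, once; it reports no verdict.
The state is a dict: "clock": time; "joints": joint angles; "qvel": joint speeds; "tau": joint torques, N m; "tcp_pos": TCP position; "orientation": TCP orientation; "contact_force": force on the tool from outside, world axes, zero at the start; "moment": the same for the moment, N m; "grip_width": finger opening in m.
Only numpy, scipy, OpenCV 4.12 (cv2) and the standard library are available. Lean on these libraries where they do the work, as an engineer would, in place of code of your own. Each camera call takes 0.05 s, during which the arm holds its last target.

## Working session

There is one attempt and no reset: what is moved stays moved. The work goes in short steps, Python scripts to look and compute and a shell command to move; the robot and the scene stay as the last step left them, time stands still between calls to the robot, and variables do not carry over. Pictures are saved under pics/ and viewed, and the job is handed in when it is done.

```bash
mkdir -p pics; ls
cat > h.py <<'E'
import numpy as np, cv2
from bench import *
from scipy.spatial.transform import Rotation as R
E
python3 - <<'E'
from h import *
o=get_obs()
for k,v in o.items(): print(k,np.round(v,4))
print(finger_overhang if not callable(finger_overhang) else finger_overhang())
print(R.from_rotvec(o['orientation']).as_matrix().round(3))
for n in ("scene","side","wrist"):
    f=grab_frame(n); cv2.imwrite(f"pics/{n}0.png",f["image"]); 
    print(n,{k:np.round(v,4).tolist() for k,v in f.items() if k!="image"})
E
```

```text
pics
clock 0.0
joints [-1.3701  0.4778  0.0223  1.5565 -0.0115  1.1093 -0.0831]
qvel [ 0.0012 -0.001   0.002   0.0011 -0.0009 -0.0009  0.0017]
tau [ 6.00000e-04 -5.96460e+01  1.60810e+00 -2.81199e+01  1.25000e-02
  9.20000e-03 -0.00000e+00]
tcp_pos [0.205  0.6428 0.4037]
orientation [-1.559   0.2425 -0.2423]
contact_force [ 0.3168  0.5608 -0.0735]
moment [-0.0594 -0.0095  0.0122]
grip_width 0.0854
0.1734
[[ 0.953 -0.     0.304]
 [-0.304 -0.002  0.953]
 [ 0.    -1.    -0.002]]
scene {'fx': 356.9587, 'fy': 356.9587, 'cx': 252.9198, 'cy': 195.2634, 'origin': [1.2452, 0.2785, 0.5564], 'rotation': [0.6508, 0.9961, 1.7863]}
side {'fx': 487.903, 'fy': 487.903, 'cx': 256.2737, 'cy': 193.2829, 'origin': [0.4973, -0.8016, 0.6191], 'rotation': [1.0217, -0.0616, -0.078]}
wrist {'fx': 327.4237, 'fy': 327.4237, 'cx': 255.784, 'cy': 189.4201, 'origin': [0.1277, 0.6677, 0.3723], 'rotation': [-0.2818, -0.2035, 1.2483]}
```

View pics/scene0.png

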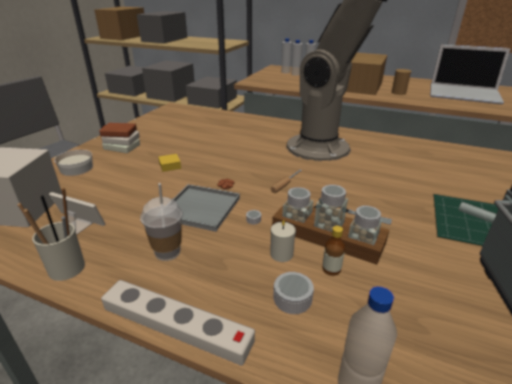

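View pics/side0.png

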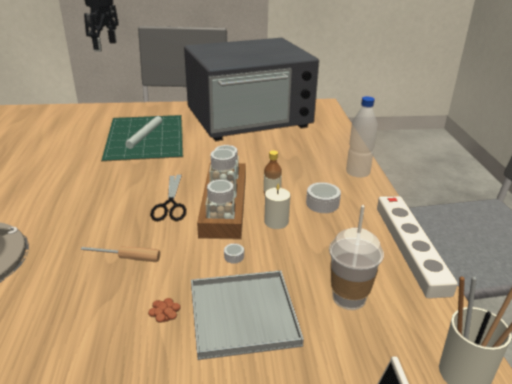

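View pics/wrist0.png

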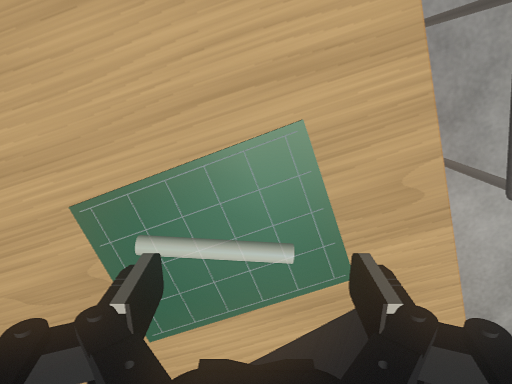

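The scene view shows the rack with three lids at about (298,196), (333,192) and (367,216). The tray is at (205,205). Loose rings at (254,216) and (293,290) are look-alikes. I'll enlarge both views to tell the jars apart.

Run:
```python
import cv2,numpy as np
a=cv2.imread('pics/scene0.png')[170:280,240:400]; b=cv2.imread('pics/side0.png')[135:265,170:300]
a=cv2.resize(a,(800,550),interpolation=cv2.INTER_CUBIC); b=cv2.resize(b,(600,600),interpolation=cv2.INTER_CUBIC)
cv2.imwrite('pics/ca.png',a); cv2.imwrite('pics/cb.png',b)
```

```text
(no output)
```

View pics/ca.png

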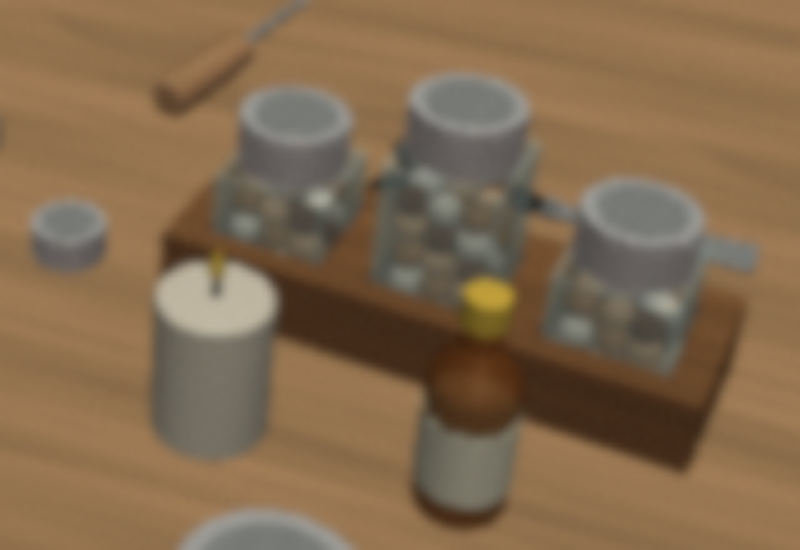

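View pics/cb.png

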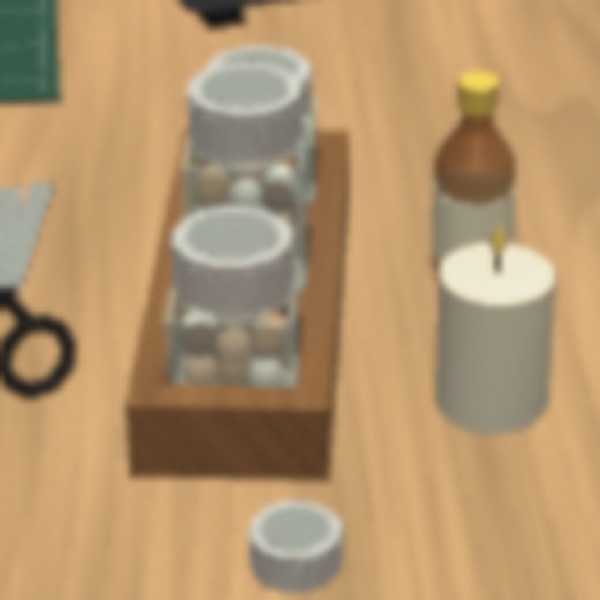

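Candidates in the scene view are lids at (299,194), (334,192) and (368,213), plus loose look-alike lids at (254,216) and (293,290). The middle one, (334,192), shows clearly more jar body above the rack, so it is the tall jar. It is (223,155) in the side view. Next I'll triangulate it and measure the rack and tray.

```bash
cat >> h.py <<'E'
def ray(f,u,v):
    M=R.from_rotvec(f['rotation']).as_matrix()
    d=M@np.array([(u-f['cx'])/f['fx'],-(v-f['cy'])/f['fy'],-1.]); return np.array(f['origin']),d
def plane(f,u,v,z):
    o,d=ray(f,u,v); return o+d*(z-o[2])/d[2]
def proj(f,p):
    M=R.from_rotvec(f['rotation']).as_matrix()
    c=M.T@(np.array(p)-f['origin']); return np.array([f['cx']+f['fx']*c[0]/-c[2], f['cy']+f['fy']*c[1]/c[2]])
def tri(fs,uvs):
    A=np.zeros((3,3));b=np.zeros(3);L=[]
    for f,(u,v) in zip(fs,uvs):
        o,d=ray(f,u,v); d/=np.linalg.norm(d); P=np.eye(3)-np.outer(d,d); A+=P;b+=P@o; L.append((P,o))
    x=np.linalg.solve(A,b); return x,[np.linalg.norm(P@(x-o)) for P,o in L]
E
python3 - <<'E'
from h import *
s=grab_frame("scene"); d=grab_frame("side")
print('tall',tri([s,d],[(333.6,191.2),(223.1,154.6)]))
for n,f,u,v in(('scene',s,333.6,191.2),('side',d,223.1,154.6)): print(n,plane(f,u,v,.133))
print('short near',tri([s,d],[(298.8,193.3),(220.4,186.3)]), plane(s,298.8,193.3,.101),plane(d,220.4,186.3,.101), plane(s,368,212.5,.101))
# rack top mask corners : side crop corners (130,405),(330,405),(350,130) ; tray
for uv in ((198.5,222.7),(241.5,222.9),(245.8,163.2)): print('rack',plane(d,*uv,.04).round(4))
im=d['image']; hsv=cv2.cvtColor(im,cv2.COLOR_BGR2HSV)
m=((hsv[...,1]<70)).astype(np.uint8)*255; m[:265]=0; m[:,:180]=0; m[:,310:]=0
m=cv2.morphologyEx(m,cv2.MORPH_OPEN,np.ones((3,3)))
c=max(cv2.findContours(m,0,2)[0],key=cv2.contourArea); q=cv2.approxPolyDP(c,8,True)[:,0]; print(q.tolist())
print([plane(d,*p,.018).round(3).tolist() for p in q])
print(get_obs()['clock'])
E
```

```text
tall (array([0.52196915, 0.16477441, 0.1301777 ]), [np.float64(0.00026944777430681563), np.float64(0.0002694477743066508)])
scene [0.52627503 0.16557989 0.133     ]
side [0.52195356 0.15868577 0.133     ]
short near (array([0.51276461, 0.08028877, 0.09881132]), [np.float64(3.805345761110033e-05), np.float64(3.8053457611266266e-05)]) [0.51620354 0.0812415  0.101     ] [0.51272011 0.07651684 0.101     ] [0.53311314 0.24902453 0.101     ]
rack [0.4648 0.035  0.04  ]
rack [0.5534 0.0278 0.04  ]
rack [0.5822 0.2906 0.04  ]
[[281, 271], [191, 280], [198, 358], [302, 345]]
[[0.619, -0.103, 0.018], [0.451, -0.116, 0.018], [0.465, -0.294, 0.018], [0.627, -0.282, 0.018]]
0.25
```

The tall lid's top triangulates to (0.523, 0.163, ~0.131), against an expected height of 0.133. The short jars sit 85 mm either side, with their tops at about 0.099 against an expected 0.101. The rack is yawed about -6° and the tray centre is near (0.540, -0.199). I'll move above the lid now.

```bash
python3 -m jog '[[[4.5,0.5,-3.6],0,-1],[[9,1,-7.2],0,-1],[[13.5,1.5,-10.8],0,-1],[[18,2,-14.4],0,-1],[[22.5,2.5,-18],0,-1],[[27,3,-21.6],0,-1],[[31.5,3.5,-25.2],0,-1],[[36,4,-28.8],0,-1],[[40.5,4.5,-32.4],0,-1],[[44.9,5,-36.1],0,-1]]' 40; python3 -m jog '[[[0,0,0],0,-1],[[0,0,0],0,-1]]'
cat > look.py <<'E'
import sys
from h import *
n,name=sys.argv[1:3]
f=grab_frame(n); cv2.imwrite(f"pics/{name}.png",f["image"]); np.save(f"pics/{name}.npy",{k:v for k,v in f.items() if k!="image"},allow_pickle=True)
o=get_obs(); M=R.from_rotvec(o['orientation']).as_matrix()
print('t',round(o['clock'],2),'pos',np.round(o['tcp_pos'],4),'F',np.round(o['contact_force'],2),'w',round(o['grip_width'],4),'j',np.round(o['joints'],3),'tool x',M[:,0].round(4),'tool y',M[:,1].round(4))
E
python3 look.py wrist w1
```

```text
clock: 1.5
tcp_pos: [0.524, 0.1612, 0.3547]
orientation: [-1.557, 0.242, -0.242]
contact_force: [0.9, 1.2, 0.6]
grip_width: 0.0853
clock: 1.75
tcp_pos: [0.523, 0.163, 0.3546]
orientation: [-1.557, 0.243, -0.242]
contact_force: [0.4, 0.4, 0.7]
grip_width: 0.0854
t 1.8 pos [0.5227 0.1639 0.3547] F [-0.04  0.   -0.34] w 0.0854 j [-0.596  0.327  0.22   1.925 -0.09   0.899  0.932] tool x [ 9.532e-01 -3.024e-01 -6.000e-04] tool y [-4.e-04  7.e-04 -1.e+00]
```

View pics/w1.png

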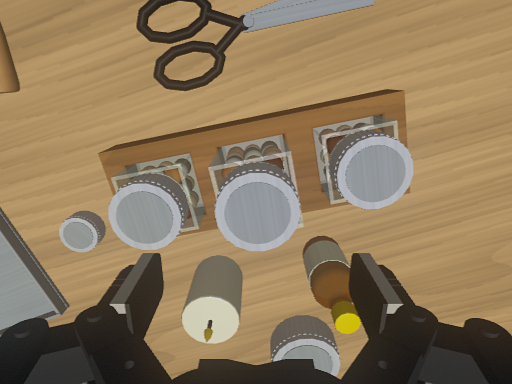

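The wrist view shows the tall jar's lid top at about (258,212), the largest of the three. The short lids are at (145,214) and (376,172). I'll fit the contour to refine it.

Run:
```python
from h import *
im=cv2.imread('pics/w1.png'); f=np.load('pics/w1.npy',allow_pickle=True).item()
g=cv2.GaussianBlur(cv2.cvtColor(im,cv2.COLOR_BGR2GRAY),(3,3),0)
hsv=cv2.cvtColor(im,cv2.COLOR_BGR2HSV)
m=((hsv[...,1]<45)&(hsv[...,2]>140)).astype(np.uint8)*255
m=cv2.morphologyEx(m,cv2.MORPH_OPEN,np.ones((5,5)))
for c in cv2.findContours(m,0,2)[0]:
    if cv2.contourArea(c)>1500:
        h=cv2.convexHull(c); e=cv2.fitEllipse(h); print(np.round(e[0],1),np.round(e[1],1),plane(f,*e[0],.133).round(4),plane(f,*e[0],.101).round(4))
        pts=np.array([plane(f,*p,.133)[:2] for p in h[:,0]]); print('  diam@.133',np.ptp(pts,axis=0).round(4), 'circ',cv2.minEnclosingCircle((pts*1000).astype(np.float32)))
print(proj(f,(.523,.163,.133)))
```

```text
[210.2 319.2] [46.7 57.2] [0.5888 0.1081 0.133 ] [0.6129 0.0947 0.101 ]
  diam@.133 [0.0401 0.04  ] circ ((589.3289794921875, 107.84099578857422), 20.471200942993164)
[118.7 334.3] [ 64.7 154.1] [0.581  0.0409 0.133 ] [0.6038 0.0162 0.101 ]
  diam@.133 [0.0623 0.0444] circ ((519.5143432617188, -16.61969757080078), 36.820091247558594)
[144.3 216.2] [64.8 75.2] [0.502  0.0962 0.133 ] [0.5115 0.0807 0.101 ]
  diam@.133 [0.0457 0.0454] circ ((502.5850524902344, 96.2633056640625), 23.31291961669922)
[257.5 211.5] [78.4 86.9] [0.5208 0.165  0.133 ] [0.5334 0.1611 0.101 ]
  diam@.133 [0.0532 0.0539] circ ((521.523681640625, 165.40786743164062), 27.971193313598633)
[374.8 172.2] [70.1 79.8] [0.5181 0.24   0.133 ] [0.5303 0.2487 0.101 ]
  diam@.133 [0.0457 0.0458] circ ((518.7288818359375, 239.41116333007812), 23.38296127319336)
[312.7   7.8] [ 33.2 131.3] [0.4213 0.2267 0.133 ] [0.4173 0.2332 0.101 ]
  diam@.133 [0.0167 0.0621] circ ((424.22259521484375, 226.0291748046875), 31.208616256713867)
[255.52937509 215.54969772]
```

All views agree: the lid is 54–55 mm across with its axis at about (0.5215, 0.165). I'll wind the wrist clockwise first, then descend.

```bash
python3 -m jog '[[[-0.15,0,0.07],0.17,-1],[[-0.15,0,0.07],0.34,-1],[[-0.15,0.5,0.07],0.51,-1],[[-0.15,1,0.07],0.68,-1],[[-0.15,1.5,0.07],0.85,-1],[[-0.15,2,0.07],1.02,-1],[[-0.15,2.5,0.07],1.19,-1],[[-0.15,3,0.07],1.36,-1],[[-0.15,3,0.07],1.53,-1],[[-0.15,3,0.07],1.7,-1]]'; python3 -m jog '[[[0,0,0],0.17,-1],[[0,0,0],0.34,-1],[[0,0,0],0.51,-1],[[0,0,0],0.68,-1],[[0,0,0],0.85,-1],[[0,0,0],1.02,-1],[[0,0,0],1.19,-1],[[0,0,0],1.36,-1],[[0,0,0],1.53,-1],[[0,0,0],1.7,-1]]';python3 -m jog '[[[0,0,0],0,-1],[[0,0,0],0,-1]]'; python3 look.py wrist w2
```

```text
clock: 3.05
tcp_pos: [0.5211, 0.1659, 0.3246]
orientation: [-0.968, 1.526, -1.525]
contact_force: [0.5, -0.1, -0.2]
grip_width: 0.0857
clock: 4.3
tcp_pos: [0.5212, 0.166, 0.3245]
orientation: [-0.554, -1.899, 1.897]
contact_force: [0.5, -0.0, -1.3]
grip_width: 0.0851
clock: 4.55
tcp_pos: [0.5216, 0.1648, 0.3246]
orientation: [-0.549, -1.903, 1.903]
contact_force: [-0.9, 0.8, -0.1]
grip_width: 0.0852
t 4.6 pos [0.5217 0.1645 0.3247] F [0.16 0.09 0.16] w 0.0857 j [-1.171  0.565  1.026  1.985 -0.606  0.935 -1.966] tool x [-8.455e-01  5.340e-01  5.000e-04] tool y [-3.e-04  5.e-04 -1.e+00]
```

View pics/w2.png

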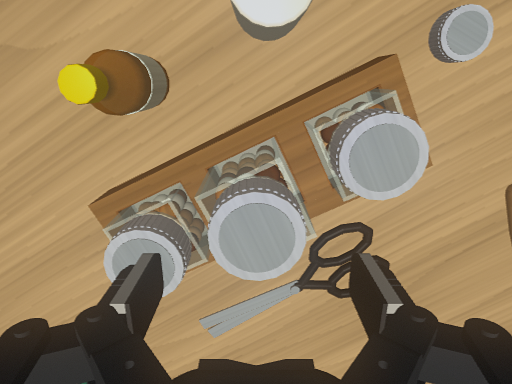

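The lid is centred between the fingers, at (257,235). Descending to grasp.

```bash
python3 -m jog '[[[0,1,0],0,-1],[[0,2,0],0,-1],[[0,3,0],0,-1],[[0,3.6,0],0,-1],[[0,4.2,0],0,-1],[[0,4.4,0],0,-1],[[0,4.4,0],0,-1]]'; python3 look.py side s3;python3 look.py wrist w3
python3 - <<'E'
import cv2
a=cv2.imread('pics/s3.png')[80:240,140:300]
b=cv2.imread('pics/w3.png')
cv2.imwrite('pics/s3c.png',cv2.hconcat([cv2.resize(a,(400,400),interpolation=2),cv2.resize(b,(400,300)).copy() if 0 else cv2.copyMakeBorder(cv2.resize(b,(400,300)),0,100,0,0,0)]))
E
```

```text
clock: 5.48
tcp_pos: [0.522, 0.1638, 0.2807]
orientation: [-0.554, -1.9, 1.9]
contact_force: [-0.0, 0.5, 0.0]
grip_width: 0.0854
t 5.53 pos [0.522  0.1638 0.2808] F [-1.12 -0.83  0.06] w 0.0853 j [-1.116  0.62   0.955  2.015 -0.677  0.859 -1.916] tool x [-8.434e-01  5.372e-01 -2.000e-04] tool y [ 2.e-04  1.e-04 -1.e+00]
t 5.58 pos [0.5221 0.1638 0.2809] F [-0.19 -0.    1.01] w 0.0855 j [-1.116  0.62   0.955  2.014 -0.677  0.859 -1.916] tool x [-8.434e-01  5.373e-01 -2.000e-04] tool y [ 4.e-04  2.e-04 -1.e+00]
```

View pics/s3c.png

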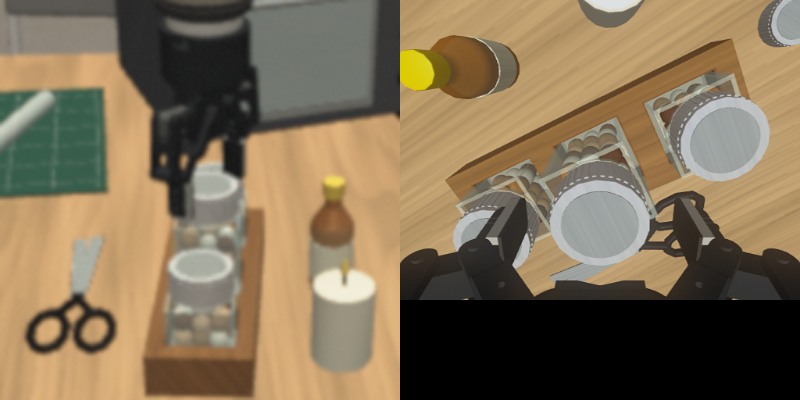

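```bash
python3 -m jog '[[[0,0,0],0,0.1],[[0,0,0],0,0.2],[[0,0,0],0,0.3],[[0,0,0],0,1],[[0,0,0],0,1],[[0,0,0],0,1],[[0,0,0],0,1]]' 40; python3 look.py side s4
python3 - <<'E'
import cv2
a=cv2.imread('pics/s4.png')[80:240,140:300]
cv2.imwrite('pics/s4c.png',cv2.resize(a,(600,600),interpolation=2))
E
```

```text
clock: 6.45
tcp_pos: [0.5222, 0.1638, 0.2811]
orientation: [-0.554, -1.901, 1.899]
contact_force: [-1.2, 0.0, 5.3]
grip_width: 0.0542
t 6.5 pos [0.5222 0.1639 0.2811] F [-0.96  0.85  4.83] w 0.0542 j [-1.116  0.62   0.955  2.014 -0.677  0.86  -1.916] tool x [-8.434e-01  5.373e-01 -3.000e-04] tool y [ 7.e-04  5.e-04 -1.e+00]
```

View pics/s4c.png

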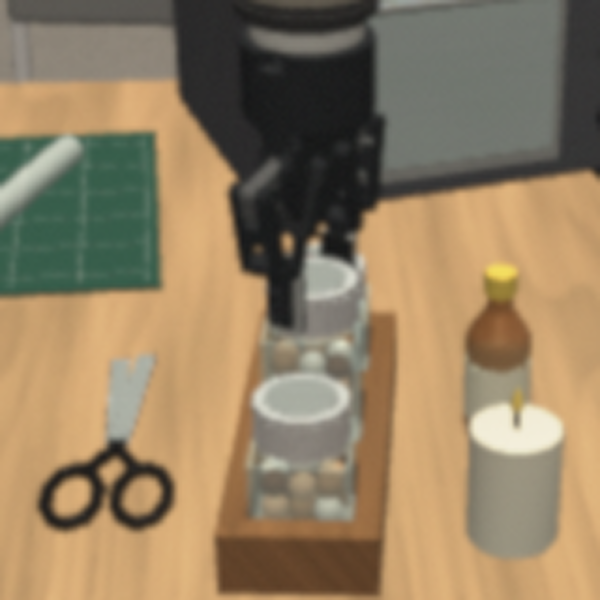

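The lid is held at 54.2 mm with a slight downward preload. Unscrewing now, first grasp.

```bash
python3 -m jog '[[[0,-0.02,0],-0.17,1],[[0,-0.04,0],-0.34,1],[[0,-0.05,0],-0.51,1],[[0,-0.07,0],-0.68,1],[[0,-0.09,0],-0.85,1],[[0,-0.11,0],-1.02,1],[[0,-0.12,0],-1.19,1],[[0,-0.14,0],-1.36,1],[[0,-0.16,0],-1.53,1],[[0,-0.18,0],-1.7,1]]'; python3 look.py side s5;  python3 - <<'E'
from h import *
print(get_obs()['moment'])
E
```

```text
clock: 7.75
tcp_pos: [0.5219, 0.1642, 0.2823]
orientation: [-0.972, 1.52, -1.52]
contact_force: [0.7, 1.6, -0.9]
grip_width: 0.0539
t 7.8 pos [0.5219 0.1641 0.2825] F [-0.98  1.51 -1.89] w 0.054 j [-0.811  0.462  0.502  1.997 -0.318  0.759 -0.546] tool x [-4.131e-01 -9.107e-01 -7.000e-04] tool y [ 4.e-04  6.e-04 -1.e+00]
[0.34331585 0.11461999 0.0269436 ]
```

```bash
python3 -m jog '[[[0,-0.01,0],-0.17,1],[[0,-0.03,0],-0.34,1],[[0,-0.04,0],-0.51,1],[[0,-0.06,0],-0.68,1],[[0,-0.08,0],-0.85,1],[[0,-0.1,0],-1.02,1],[[0,-0.11,0],-1.19,1],[[0,-0.13,0],-1.36,1],[[0,-0.15,0],-1.53,1],[[0,-0.17,0],-1.7,1]]';  python3 - <<'E'
from h import *
o=get_obs();print(np.round(o['moment'],3),np.round(o['joints'],3),np.round(o['tcp_pos'],4))
E
```

```text
clock: 9.05
tcp_pos: [0.5214, 0.164, 0.2839]
orientation: [-1.558, 0.241, -0.239]
contact_force: [-1.7, 1.8, 1.6]
grip_width: 0.0539
[ 0.377  0.303 -0.101] [-0.48   0.419  0.077  1.974 -0.047  0.752  0.889] [0.5214 0.164  0.2839]
```

```bash
python3 -m jog '[[[0,-0.02,0],-0.17,1],[[0,-0.04,0],-0.34,1],[[0,-0.05,0],-0.51,1],[[0,-0.07,0],-0.68,1],[[0,-0.09,0],-0.85,1],[[0,-0.1,0],-1.02,1],[[0,-0.12,0],-1.19,1],[[0,-0.14,0],-1.36,1],[[0,-0.14,0],-1.36,1]]';  python3 - <<'E'
from h import *
o=get_obs();M=R.from_rotvec(o['orientation']).as_matrix();print(np.round(o['moment'],3),np.round(o['joints'],3),np.round(o['tcp_pos'],4),M[:,0].round(3))
E
python3 look.py scene c6; python3 look.py side s6
```

```text
clock: 10.18
tcp_pos: [0.5216, 0.1634, 0.2852]
orientation: [-1.412, -0.814, 0.817]
contact_force: [-2.2, -0.4, 3.0]
grip_width: 0.0539
[-0.077  0.386  0.069] [-0.223  0.428 -0.242  1.956  0.142  0.776  2.071] [0.5216 0.1634 0.2852] [ 0.5    0.866 -0.001]
t 10.22 pos [0.5216 0.1634 0.2852] F [-2.25 -1.17  2.32] w 0.0541 j [-0.224  0.428 -0.242  1.956  0.142  0.775  2.07 ] tool x [ 0.501   0.8654 -0.0013] tool y [-1.6e-03 -5.0e-04 -1.0e+00]
t 10.28 pos [0.5216 0.1635 0.2852] F [-2.66 -0.22  1.82] w 0.0538 j [-0.224  0.428 -0.241  1.956  0.142  0.775  2.07 ] tool x [ 0.5007  0.8656 -0.0013] tool y [-1.4e-03 -7.0e-04 -1.0e+00]
```

About 273° is done on the first grasp. I'll release, rewind and regrasp.

```bash
python3 -m jog '[[[0,0,0],0,-1],[[0,0,0],0,-1],[[0,0,0],0,-1],[[0,0,0],0.17,-1],[[0,0,0],0.34,-1],[[0,0,0],0.51,-1],[[0,0,0],0.68,-1],[[0,0,0],0.85,-1],[[0,0,0],1.02,-1],[[0,0,0],1.19,-1]]'; python3 -m jog '[[[0,0,0],0.17,-1],[[0,0,0],0.34,-1],[[0,0,0],0.51,-1],[[0,0,0],0.68,-1],[[0,0,0],0.85,-1],[[0,0,0],1.02,-1],[[0,0,0],1.19,-1],[[0,0,0],1.36,-1],[[0,0,0],1.53,-1],[[0,0,0],1.7,-1]]';python3 -m jog '[[[0,0,0],0.17,-1],[[0,0,0],0.34,-1],[[0,0,0],0.51,-1],[[0,0,0],0.68,-1],[[0,0,0],0.85,-1],[[0,0,0],1.02,-1],[[0,0,0],1.19,-1],[[0,0,0],1.36,-1],[[0,0,0],1.53,-1],[[0,0,0],1.7,-1]]';python3 -m jog '[[[0,0,0],0,-1],[[0,0,0],0,-1]]'; python3 look.py wrist w7
```

```text
clock: 11.52
tcp_pos: [0.522, 0.1639, 0.2856]
orientation: [-1.568, 0.114, -0.114]
contact_force: [0.4, -1.5, 0.7]
grip_width: 0.0854
clock: 12.78
tcp_pos: [0.522, 0.164, 0.2857]
orientation: [-1.067, 1.408, -1.408]
contact_force: [-0.4, -0.2, -0.5]
grip_width: 0.0856
clock: 14.02
tcp_pos: [0.522, 0.1641, 0.2856]
orientation: [-0.409, -2.0, 2.0]
contact_force: [-0.3, -0.2, -0.6]
grip_width: 0.0855
clock: 14.28
tcp_pos: [0.522, 0.164, 0.2856]
orientation: [-0.4, -2.005, 2.005]
contact_force: [-0.2, -0.4, -0.4]
grip_width: 0.0855
t 14.32 pos [0.522  0.1639 0.2856] F [-0.39 -0.61 -0.16] w 0.0856 j [-1.085  0.581  0.899  2.01  -0.613  0.844 -1.802] tool x [-9.232e-01  3.844e-01  1.000e-04] tool y [ 0.e+00  3.e-04 -1.e+00]
```

View pics/w7.png

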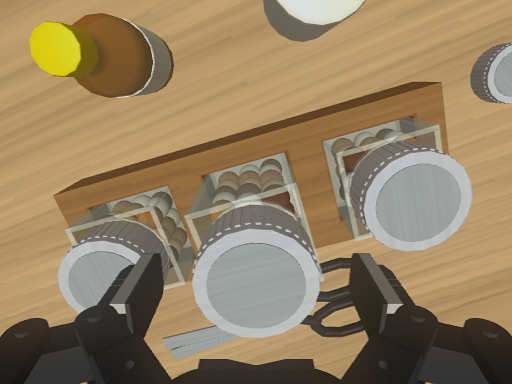

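```bash
cat > fit.py <<'E'
import sys
from h import *
n=sys.argv[1]; A=float(sys.argv[2]) if len(sys.argv)>2 else 8000
im=cv2.imread(f'pics/{n}.png'); f=np.load(f'pics/{n}.npy',allow_pickle=True).item()
hsv=cv2.cvtColor(im,cv2.COLOR_BGR2HSV)
m=((hsv[...,1]<45)&(hsv[...,2]>140)).astype(np.uint8)*255
m=cv2.morphologyEx(m,cv2.MORPH_OPEN,np.ones((5,5)))
for c in cv2.findContours(m,0,2)[0]:
    if cv2.contourArea(c)>A:
        h=cv2.convexHull(c)
        for z in (.133,.138,.143):
            pts=np.array([plane(f,*p,z)[:2] for p in h[:,0]])*1000; r=cv2.fitEllipse(pts.astype(np.float32)); print(z,np.round(r[0],1),np.round(r[1],1))
E
python3 fit.py w3; echo; python3 fit.py w7
```

```text
0.133 [519.3 170.8] [54.7 71.1]
0.138 [522.4 168.6] [52.4 68. ]
0.143 [525.6 166.4] [50. 65.]
0.133 [530.7  88.9] [41.9 42.1]
0.138 [533.4  90.2] [40.1 40.3]
0.143 [536.   91.6] [38.3 38.5]

0.133 [516.6 176.4] [57.7 83.2]
0.138 [520.  174.6] [55.3 79.8]
0.143 [523.4 172.8] [52.9 76.3]
0.133 [531.5  91.4] [42.2 42.4]
0.138 [534.3  93.1] [40.5 40.6]
0.143 [537.1  94.8] [38.7 38.9]
```

Measured at the same width, the lid top has risen about 5 mm (54.7 mm across near z=0.138–0.139), so it is unscrewing. Second grasp.

```bash
python3 -m jog '[[[0,0,0],0,0.1],[[0,0,0],0,0.3],[[0,0,0],0,1],[[0,0,0],0,1],[[0,0,0],0,1],[[0,0,0],0,1]]' 40; python3 -m jog '[[[0,-0.02,0],-0.17,1],[[0,-0.04,0],-0.34,1],[[0,-0.05,0],-0.51,1],[[0,-0.07,0],-0.68,1],[[0,-0.09,0],-0.85,1],[[0,-0.11,0],-1.02,1],[[0,-0.12,0],-1.19,1],[[0,-0.14,0],-1.36,1],[[0,-0.16,0],-1.53,1],[[0,-0.18,0],-1.7,1]]';  python3 -m jog '[[[0,-0.02,0],-0.17,1],[[0,-0.04,0],-0.34,1],[[0,-0.05,0],-0.51,1],[[0,-0.07,0],-0.68,1],[[0,-0.09,0],-0.85,1],[[0,-0.1,0],-1.02,1],[[0,-0.12,0],-1.19,1],[[0,-0.14,0],-1.36,1],[[0,-0.16,0],-1.53,1],[[0,-0.17,0],-1.7,1]]';  python3 - <<'E'
from h import *
o=get_obs();print(np.round(o['moment'],3),np.round(o['joints'],3),np.round(o['tcp_pos'],4))
E
```

```text
clock: 15.08
tcp_pos: [0.522, 0.1635, 0.2859]
orientation: [-0.403, -2.003, 2.003]
contact_force: [-1.5, -1.1, 5.6]
grip_width: 0.0542
clock: 16.32
tcp_pos: [0.5219, 0.1646, 0.2877]
orientation: [-1.073, 1.4, -1.398]
contact_force: [-1.1, 1.2, 3.6]
grip_width: 0.054
clock: 17.58
tcp_pos: [0.5217, 0.1641, 0.2894]
orientation: [-1.568, 0.105, -0.104]
contact_force: [-3.5, 1.7, 5.6]
grip_width: 0.054
[ 0.279  0.598 -0.129] [-0.442  0.41   0.029  1.968 -0.018  0.764  1.035] [0.5217 0.1641 0.2894]
```

```bash
python3 -m jog '[[[0,-0.02,0],-0.17,1],[[0,-0.04,0],-0.34,1],[[0,-0.06,0],-0.51,1],[[0,-0.08,0],-0.68,1],[[0,-0.1,0],-0.85,1],[[0,-0.12,0],-1.02,1],[[0,-0.14,0],-1.19,1],[[0,-0.16,0],-1.36,1],[[0,-0.16,0],-1.36,1]]'; python3 look.py side s8; python3 -m jog '[[[0,0,0],0,-1],[[0,0,0],0,-1],[[0,0,0],0,-1],[[0,0,0],0.17,-1],[[0,0,0],0.34,-1],[[0,0,0],0.51,-1],[[0,0,0],0.68,-1],[[0,0,0],0.85,-1],[[0,0,0],1.02,-1],[[0,0,0],1.19,-1]]'; python3 -m jog '[[[0,0,0],0.17,-1],[[0,0,0],0.34,-1],[[0,0,0],0.51,-1],[[0,0,0],0.68,-1],[[0,0,0],0.85,-1],[[0,0,0],1.02,-1],[[0,0,0],1.19,-1],[[0,0,0],1.36,-1],[[0,0,0],1.53,-1],[[0,0,0],1.7,-1],[[0,0,0],1.7,-1]]' || python3 -m jog '[[[0,0,0],0.17,-1],[[0,0,0],0.34,-1],[[0,0,0],0.51,-1],[[0,0,0],0.68,-1],[[0,0,0],0.85,-1],[[0,0,0],1.02,-1],[[0,0,0],1.19,-1],[[0,0,0],1.36,-1],[[0,0,0],1.53,-1],[[0,0,0],1.7,-1]]'; python3 look.py wrist w9; python3 fit.py w9
```

```text
clock: 18.7
tcp_pos: [0.5218, 0.1638, 0.2908]
orientation: [-1.354, -0.947, 0.947]
contact_force: [-3.7, -0.7, 5.2]
grip_width: 0.0542
t 18.75 pos [0.5218 0.1638 0.2908] F [-3.03 -0.37  4.85] w 0.0539 j [-0.19   0.425 -0.285  1.949  0.163  0.79   2.223] tool x [0.3457 0.9383 0.    ] tool y [-4.e-04  2.e-04 -1.e+00]
clock: 20.0
tcp_pos: [0.522, 0.1639, 0.2907]
orientation: [-1.571, -0.02, 0.02]
contact_force: [-0.2, 0.8, -0.3]
grip_width: 0.0851
clock: 21.25
tcp_pos: [0.522, 0.164, 0.2907]
orientation: [-1.158, 1.285, -1.285]
contact_force: [0.7, 0.1, -0.6]
grip_width: 0.0853
t 21.3 pos [0.5219 0.1641 0.2906] F [-0.34  0.71  0.63] w 0.0855 j [-0.736  0.432  0.401  1.986 -0.238  0.768 -0.305] tool x [-1.098e-01 -9.940e-01 -1.000e-04] tool y [ 1.e-04  1.e-04 -1.e+00]
0.133 [520.4 149.2] [60.3 78.2]
0.138 [520.9 153.1] [57.9 75.1]
0.143 [521.3 156.9] [55.5 72. ]
0.133 [532.  248.8] [44.1 46.2]
0.138 [532.  248.7] [42.3 44.4]
0.143 [532.  248.6] [40.6 42.5]$: bad value
```

View pics/w9.png

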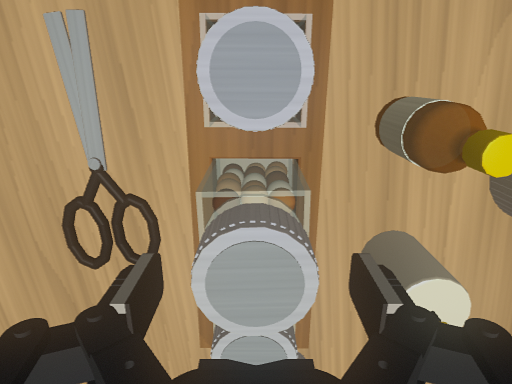

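The lid is level and its top is now near z=0.143–0.144, centred at column 255. Third grasp.

```bash
python3 -m jog '[[[0,0,0],0,0.1],[[0,0,0],0,0.3],[[0,0,0],0,1],[[0,0,0],0,1],[[0,0,0],0,1],[[0,0,0],0,1]]' 40; python3 -m jog '[[[0,-0.02,0],-0.17,1],[[0,-0.04,0],-0.34,1],[[0,-0.05,0],-0.51,1],[[0,-0.07,0],-0.68,1],[[0,-0.09,0],-0.85,1],[[0,-0.11,0],-1.02,1],[[0,-0.13,0],-1.19,1],[[0,-0.15,0],-1.36,1],[[0,-0.17,0],-1.53,1],[[0,-0.19,0],-1.7,1]]';  python3 -m jog '[[[0,-0.02,0],-0.15,1],[[0,-0.04,0],-0.3,1],[[0,-0.05,0],-0.45,1],[[0,-0.06,0],-0.6,1],[[0,-0.07,0],-0.7,1],[[0,-0.07,0],-0.7,1],[[0,-0.07,0],-0.7,1]]';  python3 - <<'E'
from h import *
o=get_obs();print(np.round(o['moment'],3),np.round(o['joints'],3),np.round(o['tcp_pos'],4))
E
```

```text
clock: 22.05
tcp_pos: [0.5219, 0.1638, 0.2908]
orientation: [-1.161, 1.281, -1.281]
contact_force: [-2.7, 0.2, 4.7]
grip_width: 0.0541
clock: 23.3
tcp_pos: [0.5221, 0.164, 0.2927]
orientation: [-1.57, -0.029, 0.028]
contact_force: [-0.3, 0.4, 1.8]
grip_width: 0.0536
clock: 24.18
tcp_pos: [0.522, 0.164, 0.2933]
orientation: [-1.494, -0.571, 0.57]
contact_force: [-1.7, 0.8, 3.3]
grip_width: 0.0537
[0.244 0.373 0.003] [-0.278  0.412 -0.175  1.953  0.098  0.784  1.792] [0.522  0.164  0.2933]
```

683° in total. Next a small test pull while I watch the force.

```bash
python3 -m jog '[[[0,-0.05,0],0,1],[[0,-0.1,0],0,1],[[0,-0.15,0],0,1],[[0,-0.2,0],0,1],[[0,-0.2,0],0,1]]';python3 look.py side s10; python3 -m jog '[[[0,-0.05,0],0,1],[[0,-0.1,0],0,1],[[0,-0.1,0],0,1]]';python3 look.py side s11; python3 -m jog '[[[0,0,0],0,1],[[0,0,0],0,1]]'
```

```text
clock: 24.8
tcp_pos: [0.5219, 0.1637, 0.2952]
orientation: [-1.494, -0.572, 0.572]
contact_force: [-1.4, 0.4, -1.6]
grip_width: 0.054
t 24.85 pos [0.5219 0.1637 0.2952] F [-0.35  0.25 -1.06] w 0.054 j [-0.277  0.409 -0.175  1.952  0.098  0.789  1.794] tool x [ 7.445e-01  6.676e-01 -4.000e-04] tool y [-3.e-04 -2.e-04 -1.e+00]
clock: 25.22
tcp_pos: [0.5219, 0.1638, 0.2963]
orientation: [-1.494, -0.572, 0.572]
contact_force: [-0.3, 0.2, -1.7]
grip_width: 0.0539
t 25.27 pos [0.5219 0.1638 0.2963] F [-1.22  0.97 -0.78] w 0.054 j [-0.277  0.408 -0.176  1.951  0.097  0.791  1.795] tool x [ 0.7444  0.6677 -0.    ] tool y [-1.e-04  0.e+00 -1.e+00]
clock: 25.52
tcp_pos: [0.522, 0.1638, 0.2963]
orientation: [-1.494, -0.572, 0.572]
contact_force: [-1.9, 0.4, 0.0]
grip_width: 0.0544
```

The pull stays at about 1 N over 3 mm, where a held jar would show at least 4.5 N. The thread is free. Lifting slowly.

```bash
python3 -m jog '[[[0,-0.2,0],0,1],[[0,-0.4,0],0,1],[[0,-0.6,0],0,1],[[0,-0.8,0],0,1],[[0,-0.8,0],0,1]]'; python3 -m jog '[[[0,-0.5,0],0,1],[[0,-1,0],0,1],[[0,-1.5,0],0,1],[[0,-2,0],0,1],[[0,-2.5,0],0,1],[[0,-3,0],0,1],[[0,-4,0],0,1],[[0,-5,0],0,1],[[0,-5,0],0,1]]';python3 look.py side s12; python3 look.py scene c12
python3 - <<'E'
import cv2
a=cv2.imread('pics/s12.png')[60:240,140:300]
b=cv2.imread('pics/c12.png')[130:280,240:400]
cv2.imwrite('pics/s12c.png',cv2.hconcat([cv2.resize(a,(400,450),interpolation=2),cv2.resize(b,(400,450),interpolation=2)]))
E
```

```text
clock: 26.15
tcp_pos: [0.5221, 0.1638, 0.3046]
orientation: [-1.494, -0.572, 0.571]
contact_force: [-0.1, -0.1, -0.9]
grip_width: 0.054
clock: 27.28
tcp_pos: [0.5223, 0.164, 0.3555]
orientation: [-1.494, -0.574, 0.57]
contact_force: [-0.1, -0.5, -1.1]
grip_width: 0.054
t 27.32 pos [0.5221 0.1639 0.3548] F [ 0.03  0.52 -0.71] w 0.0537 j [-0.269  0.332 -0.183  1.904  0.075  0.911  1.814] tool x [0.7444 0.6677 0.001 ] tool y [ 1.e-03  4.e-04 -1.e+00]
t 27.38 pos [0.5219 0.1638 0.3544] F [ 0.67 -0.36 -0.61] w 0.0537 j [-0.269  0.332 -0.183  1.905  0.075  0.911  1.814] tool x [7.444e-01 6.677e-01 2.000e-04] tool y [ 2.e-04  0.e+00 -1.e+00]
```

View pics/s12c.png

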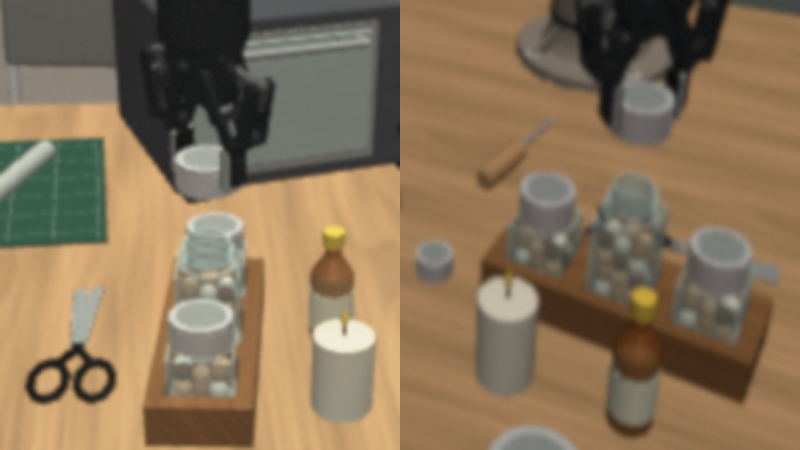

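The lid is off and level, held at (200,170) in the left crop. The jar's threaded neck is bare and the jar is still seated in its pocket. I'll carry the lid over the tray centre at this height, which clears everything on the path. The wrist camera points away from the coffee cup.

```bash
python3 -m jog '[[[-1.5,0,-1.8],0,1],[[-4.5,0,-5.5],0,1],[[-7.7,0,-9.5],0,1],[[-11,0,-13.5],0,1],[[-14.2,0,-17.5],0,1],[[-17.4,0,-21.5],0,1],[[-20.2,0,-24.9],0,1],[[-22,0,-27.1],0,1],[[-22.9,0,-28.2],0,1],[[-22.9,0,-28.2],0,1]]'; python3 -m jog '[[[0,3,0],0,1],[[0,6,0],0,1],[[0,8,0],0,1],[[0,10,0],0,1],[[0,11,0],0,1],[[0,12,0],0,1],[[0,12,0],0,1]]';python3 look.py side s13; python3 look.py scene c13
python3 - <<'E'
import cv2
a=cv2.imread('pics/s13.png')[160:384,150:410]
b=cv2.imread('pics/c13.png')[110:300,120:320]
cv2.imwrite('pics/s13c.png',cv2.hconcat([cv2.resize(a,(400,400),interpolation=2),cv2.resize(b,(400,400),interpolation=2)]))
E
```

```text
clock: 28.62
tcp_pos: [0.5397, -0.1993, 0.3539]
orientation: [-1.494, -0.571, 0.571]
contact_force: [0.4, -0.3, 0.8]
grip_width: 0.0538
clock: 29.5
tcp_pos: [0.5398, -0.1985, 0.2339]
orientation: [-1.493, -0.572, 0.573]
contact_force: [-0.2, -0.6, 1.1]
grip_width: 0.0539
t 29.55 pos [ 0.5399 -0.1988  0.2344] F [ 0.12 -0.68 -0.36] w 0.0538 j [ 0.268  0.53  -0.031  1.927  0.024  0.685  2.525] tool x [7.442e-01 6.680e-01 1.000e-04] tool y [ 0.e+00  1.e-04 -1.e+00]
t 29.6 pos [ 0.5401 -0.1989  0.2348] F [-0.31 -0.1  -1.37] w 0.0541 j [ 0.268  0.53  -0.03   1.927  0.024  0.685  2.525] tool x [7.443e-01 6.679e-01 5.000e-04] tool y [ 7.e-04 -1.e-04 -1.e+00]
```

View pics/s13c.png

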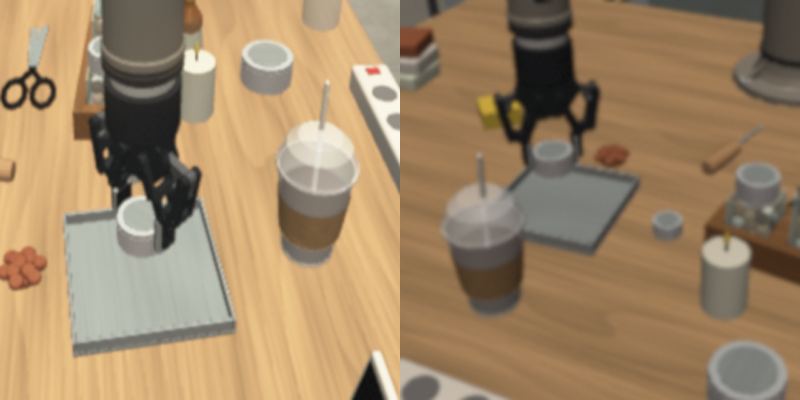

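The lid is level over the middle of the tray and well clear of the cup. Descending, then feeling for contact.

```bash
python3 -m jog '[[[0,1,0],0,1],[[0,2,0],0,1],[[0,3,0],0,1],[[0,4,0],0,1],[[0,4.7,0],0,1],[[0,5.1,0],0,1],[[0,5.1,0],0,1]]'; python3 -m jog '[[[0,0.1,0],0,1],[[0,0.2,0],0,1],[[0,0.2,0],0,1]]';python3 -m jog '[[[0,0.05,0],0,1],[[0,0.1,0],0,1],[[0,0.1,0],0,1]]'
```

```text
clock: 30.48
tcp_pos: [0.5398, -0.199, 0.183]
orientation: [-1.494, -0.572, 0.572]
contact_force: [0.4, -0.1, -0.6]
grip_width: 0.0541
clock: 30.85
tcp_pos: [0.5398, -0.199, 0.1814]
orientation: [-1.494, -0.572, 0.572]
contact_force: [0.3, -0.1, -0.2]
grip_width: 0.0537
clock: 31.22
tcp_pos: [0.5398, -0.199, 0.1802]
orientation: [-1.494, -0.572, 0.572]
contact_force: [-0.1, -0.6, -0.6]
grip_width: 0.0538
```

```bash
python3 -m jog '[[[0,0.04,0],0,1],[[0,0.08,0],0,1],[[0,0.08,0],0,1]]'; python3 -m jog '[[[0,0.04,0],0,1],[[0,0.04,0],0,1],[[0,0.04,0],0,1]]'
```

```text
clock: 31.6
tcp_pos: [0.5398, -0.199, 0.1799]
orientation: [-1.494, -0.572, 0.572]
contact_force: [-1.9, 0.4, 5.4]
grip_width: 0.0538
clock: 31.98
tcp_pos: [0.5398, -0.199, 0.1799]
orientation: [-1.494, -0.572, 0.572]
contact_force: [-2.7, 1.7, 7.8]
grip_width: 0.0539
```

There is contact at 0.180, as predicted, at about 5–8 N. I'll open gradually, lift clear and check.

```bash
python3 -m jog '[[[0,-0.04,0],0,0.25],[[0,-0.04,0],0,0.15],[[0,-0.04,0],0,0],[[0,-0.04,0],0,-1],[[0,-0.04,0],0,-1],[[0,-0.04,0],0,-1]]' 20; python3 look.py side s14; python3 -m jog '[[[0,-0.5,0],0,-1],[[0,-2,0],0,-1],[[0,-4,0],0,-1],[[0,-7,0],0,-1],[[0,-11,0],0,-1],[[0,-15,0],0,-1],[[0,-18,0],0,-1],[[0,-18,0],0,-1]]'; python3 look.py side s15; python3 look.py scene c15; python3 look.py wrist w15
python3 - <<'E'
import cv2
a=cv2.imread('pics/s15.png')[130:384,140:394]
b=cv2.imread('pics/c15.png')[160:280,240:400]
w=cv2.imread('pics/w15.png')
cv2.imwrite('pics/f15.png',cv2.hconcat([cv2.resize(a,(400,560),interpolation=2),cv2.vconcat([cv2.resize(b,(400,280),interpolation=2),cv2.resize(w,(400,280))])]))
E
```

```text
clock: 32.72
tcp_pos: [0.5398, -0.199, 0.1793]
orientation: [-1.494, -0.572, 0.572]
contact_force: [-0.0, 0.4, 0.6]
grip_width: 0.0856
t 32.77 pos [ 0.5398 -0.199   0.1793] F [0.34 0.17 0.46] w 0.0853 j [ 0.267  0.618 -0.029  1.944  0.031  0.58   2.52 ] tool x [ 7.444e-01  6.678e-01 -1.000e-04] tool y [-2.e-04  0.e+00 -1.e+00]
clock: 33.78
tcp_pos: [0.5405, -0.1993, 0.3633]
orientation: [-1.498, -0.576, 0.568]
contact_force: [0.9, 0.1, -0.5]
grip_width: 0.0849
t 33.83 pos [ 0.5399 -0.1991  0.3614] F [ 0.37  0.86 -1.17] w 0.0853 j [ 0.268  0.36  -0.029  1.842  0.013  0.936  2.535] tool x [0.7444 0.6677 0.0019] tool y [ 3.3e-03 -9.0e-04 -1.0e+00]
t 33.88 pos [ 0.5395 -0.1989  0.36  ] F [-0.54 -0.14 -2.13] w 0.0849 j [ 0.268  0.361 -0.029  1.844  0.013  0.936  2.535] tool x [7.444e-01 6.678e-01 4.000e-04] tool y [ 8.e-04 -2.e-04 -1.e+00]
t 33.92 pos [ 0.5394 -0.1988  0.3592] F [-0.4  -1.64 -0.5 ] w 0.085 j [ 0.268  0.362 -0.029  1.844  0.013  0.936  2.535] tool x [ 7.443e-01  6.678e-01 -4.000e-04] tool y [-7.e-04  2.e-04 -1.e+00]
```

View pics/f15.png

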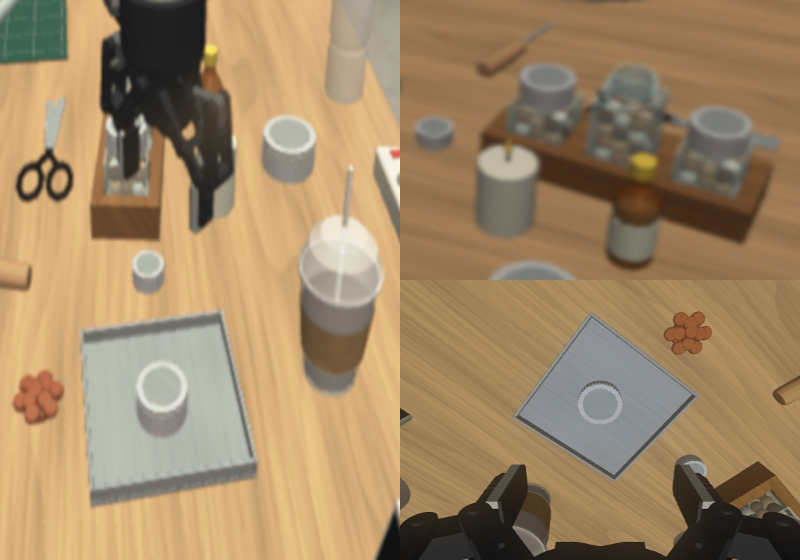

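The lid lies flat with its top up near the tray's centre, and the jar and bystanders look undisturbed. As a last check I'll diff against the first pictures and compare the jar's rim height.

Run:
```python
from h import *
d={}
for n,a,b in(("side","side0","s15"),("scene","scene0","c15")):
    A=cv2.imread(f'pics/{a}.png');B=cv2.imread(f'pics/{b}.png')
    m=(cv2.absdiff(A,B).max(2)>30).astype(np.uint8); m=cv2.morphologyEx(m,cv2.MORPH_OPEN,np.ones((2,2)))
    k,_,s,_=cv2.connectedComponentsWithStats(m)
    print(n,[r.tolist() for r in s[1:] if r[4]>12])
f=np.load('pics/c15.npy',allow_pickle=True).item()
print('rim proj',[proj(f,(.5215+.02*np.cos(t),.165+.02*np.sin(t),.130)).round(1).tolist() for t in np.arange(4)*np.pi/2])
B=cv2.imread('pics/c15.png')[165:235,295:370]; cv2.imwrite('pics/rim.png',cv2.resize(B,(600,560),interpolation=2))
```

```text
side [[84, 0, 36, 53, 1360], [176, 0, 110, 43, 3214], [259, 39, 16, 6, 56], [218, 67, 54, 8, 213], [215, 73, 58, 29, 547], [263, 82, 10, 18, 133], [214, 103, 60, 32, 852], [258, 102, 11, 5, 22], [233, 106, 23, 3, 50], [204, 125, 86, 112, 5335], [228, 295, 32, 23, 257], [228, 314, 31, 14, 215]]
scene [[150, 0, 65, 61, 1670], [296, 0, 36, 59, 1341], [334, 0, 54, 61, 1913], [163, 21, 23, 6, 109], [177, 33, 4, 5, 17], [322, 51, 9, 5, 20], [168, 52, 8, 9, 49], [305, 60, 27, 23, 441], [338, 61, 13, 30, 191], [194, 63, 9, 11, 79], [168, 64, 15, 9, 84], [174, 75, 21, 5, 93], [159, 76, 63, 69, 1827], [309, 85, 17, 7, 73], [344, 93, 4, 6, 16], [323, 186, 8, 7, 27], [336, 186, 11, 9, 42], [322, 194, 4, 6, 22], [342, 197, 4, 7, 22], [204, 204, 4, 5, 16]]
rim proj [[331.7, 195.4], [342.3, 193.1], [335.6, 187.3], [325.2, 189.5]]
```

View pics/rim.png

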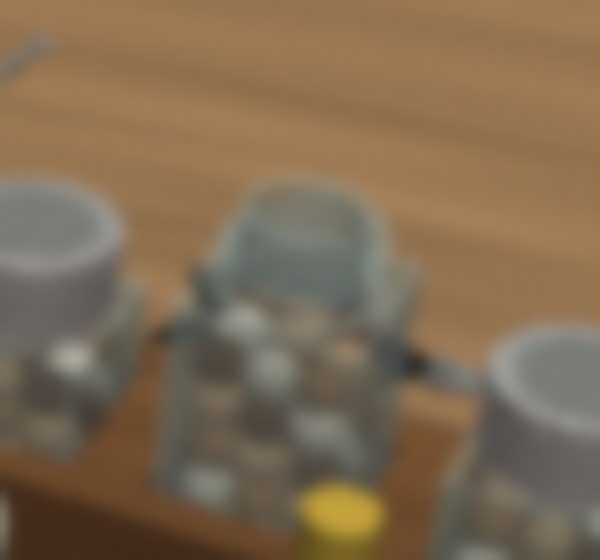

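The rim sits at (334,192) against (333.7,191.3) predicted for a seated jar. Changes on the work surface appear only at the arm, the lid and the tray spot.

```bash
python3 -c "
from bench import *
print(get_obs()['clock'],get_obs()['contact_force']); print(hand_in())"
```

```text
33.925 [-0.40422586 -1.63810587 -0.50078469]
the job is handed in; nothing more can be done
None
```

The tall jar's lid is off and lying flat, right way up, near the middle of the steel tray. I handed the job in at about 34 s of the 72 s allowed.

- **Unscrewing:** I took three grasps and turned the lid about 683° anticlockwise, rising with the thread. A 3 mm test pull then showed only about 1 N (a held jar would show at least 4.5 N), so the thread was free before I lifted.
- **Placing:** The lid touched the tray floor at the expected height with about 5–8 N, and I opened the gripper gradually before raising the arm clear.
- **Jar:** Its rim appeared within 1 pixel of where a fully seated jar's rim should be.
- **Everything else:** Compared with the first pictures, the scene view shows changes only at the arm, the lid and the tray spot. In the side view the arm hid part of the rack area, so there I relied on the scene view.

One rewind command was refused because I typed 11 rows. I sent it again with 10, and nothing moved in between. No check failed.

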